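# Release the draw latch of the clamp that holds the banded filter cartridge

## Robot

A 6-joint arm with a two-finger parallel gripper is mounted at the origin on the work surface. World frame = base frame: x ahead of the robot, y to its left, z up, the work surface at z = 0. Lengths are in m, angles in rad, forces in N, time in s.
With the tool pointing down it reaches from about 0.3 to 1 m from the base axis. Payload 5.1 kg.
Tool frame: the origin (TCP) lies at the very end of the fingers, on their centre line; the grasp point (between the pads) lies grip_point_offset behind it (grip_point_offset is the distance from the TCP to the grasp point, in m); z points along the fingers, y is the direction in which the jaws open and shut (so a half turn about z gives the same grasp; the last joint's range is limited). The gripper opens to 95 mm and grips with 3 to 60 N. Pads are 20 mm wide; open, the fingers measure 119 mm over their backs; the gripper's body (75 mm by 180 mm) begins 59 mm behind the grasp point.
Start: joints at [-1.428, 0.124, 1.65, -0, 1.367, -0.083], TCP at [0.145, -0.633, 0.215] pointing down, gripper open.
Joint ranges: [-2.61, 2.61], [-1.02, 2.33], [0.03, 2.71], [-1.35, 4.49], [0.32, 2.68], [-2.91, 2.91]. Speed limits (rad/s): [2.57, 2.57, 3.14, 3.14, 3.14, 3.14].

## Interface

Orientations are given as a unit quaternion [x, y, z, w].
In Python, from cell import * gives the robot as it stands.
- The arm moves only by the tool step_arm, never from a script. Its argument "motion" is text: rows parted by semicolons, each of 6 numbers parted by spaces: the shift along the tool's x, y, z in units of 30 mm (1.0 is 30 mm), then the turn, a rotation vector about the tool's x, y, z in units of 10 degrees (1.0 is 10 degrees). In form: x y z wx wy wz; .... A call has 1 to 10 rows; each row is the pose to reach, as a shift and turn from the pose measured when the call began, along the tool's axes at that moment; what a row does not reach only later rows make up. A row lasts 1/8 s, in which the tool goes at most 62.5 mm and 10.7 degrees, less where a joint would pass 70% of its speed; a pose out of reach is approached as far as the arm can. A call with a gripper value outside its range is refused whole. "fingers" is the opening in per cent of the stroke, from 0 (shut) to 100 (fully open), set as the call begins (left out, the last holds). The fingers move at their own pace and stop on an object; "newtons" is the grip in N (left out, the last holds). Time passes only in rows, so rows that repeat a pose let the fingers close. It gives the time, the measured TCP pose, the force and the opening at its end, in the units of the state.
- get_obs(): the state, without advancing time (a new reading comes with each control period).
- snapshot(name): name is "scene" or "top" or "wrist"; returns (picture, depth): 384x512x3 uint8, red, green, blue; 384x512 float32, m along the optical axis (not along the pixel's ray), 0 where there is no reading.
- calibration(name): a dict with "intrinsics" (3x3 intrinsics, pixels), "xyz" and "orientation" of the camera in the world. Camera axes: x right, y up, looking along -z (the intrinsics and any distortion apply to the point x, -y, -z); pixel columns grow to the right and rows downward; lengths in m; the calibration is good to about 2 mm. The wrist camera is an equidistant fisheye: a pixel r from the principal point sees the ray r / f radians off the axis. A picture is of the moment at which its call begins: read the wrist's pose just before it. calibration takes no time and is no camera call; for the wrist camera it gives the pose at the moment of the call.
- close_job(): hands the job in, once; it reports no verdict.
Trained networks look in the newest picture that a camera, given by its name, has taken for a name from the list of things; names that differ only in an ending like _2 or _b are one class to them, and where a whole thing is asked for, a point or a joint stands for the part that bears it (a point fixed in the world has none). Each returns a list of dicts, best first, with "confidence" (0 to 1); they miss things now and then, are a little off and sometimes report something else, mostly with a low value. They report only what shows in the picture. A call takes as long as a camera call.
- boxes_of(camera, query): "rect" ([left, top, right, bottom] in pixels, round what is visible of it).
- silhouettes(camera, query): "pixels" (384x512 bool, what is visible of it) and "rect" ([left, top, right, bottom] in pixels, round what is visible of it).
- mark_of(camera, query): "location" ([column, row] in pixels: a listed point, or the origin of a listed thing).
The state is a dict: "t": time; "joint_positions": joint angles; "dq": joint speeds; "tau": joint torques, N m; "ee_pos": TCP position; "tool_rot": TCP orientation; "contact_force": force on the tool from outside, world axes, zero at the start; "wrist_torque": the same for the moment, N m; "finger_gap": finger opening in m.
Only numpy, scipy, OpenCV 4.12 (cv2) and the standard library are available. Lean on these libraries where they do the work, as an engineer would, in place of code of your own. Each camera call takes 0.05 s, during which the arm holds its last target.

## Task

On the steel bench two identical split clamps each hold a white pleated filter cartridge. On the clamp whose cartridge wears orange bands near its ends, lift the red lever of the draw latch past centre and lay it right over towards the hook side, so that its hook comes free, and let go. Leave the other clamp latched and the spare cartridge standing.

Things in the scene. Friction and masses are not known exactly. Their poses are not given: they have to be found in the camera images.
- banded_grip (a point): Centre of the red lever grip (52 mm long on x, 24 wide on y, 13 thick) of the clamp whose cartridge has orange bands. Latched: level, 123 mm above the bench, overhanging the clamp 53 mm towards the robot. Frame moves with the lever: x points to the hinge, 85 mm away along x, hinge axis parallel to y; z up when latched. The clamp is 105 mm high (brackets 129), 130 mm across; all free above.
- banded_lever (a joint): Angle of that lever about its hinge, rad: 0 latched (level), 1.57 upright, 2.3 at its stop, laid over to the far side. Its weight holds it shut: lifting takes some 2 N at the grip, and it falls back if let go well short of upright. Raising it slackens the hook, which rides up off its keeper; past its centre, upright, the lever falls or stays over by itself. Done when over beyond 1.7.
- plain_lever (a joint): Angle of the same lever on the other, identical clamp, whose cartridge has no bands: 0 latched. To be left alone.
- spare: Loose spare pleated cartridge with orange bands, 66 mm across and 127 mm tall, 0.12 kg, standing on end on the bench to one side; origin at the centre of its underside, z along its axis. To be left standing.

How it is judged:
By the outcome, as a careful person would: the job done as asked, in the order asked, and still so for the second after the job is handed in, with the robot touching nothing.
It also fails if it takes over 40 s, if anything falls off the work surface, if the arm or the gripper's body presses on something with over 40 N, if the wrist force passes 120 N, or if a joint passes its speed limit or range.

## Working session

There is one attempt and no reset: what is moved stays moved. The work goes in short steps, Python scripts to look and compute and a tool call to move; the robot and the scene stay as the last step left them, time stands still between calls to the robot, and variables do not carry over. Pictures are saved under pics/ and viewed, and the job is handed in when it is done.

Besides the shell and the picture viewer there is one more tool, called after "Request:" in YAML: its name, and indented under it one key for each argument. step_arm: Moves the arm, as the interface text tells. Its arguments: {"type":"object","properties":{"motion":{"type":"string"},"fingers":{"type":"number"},"newtons":{"type":"number"}},"required":["motion"]}

```bash
mkdir -p pics; ls; cat > h.py <<'E'
from cell import *
import numpy as np, cv2
from scipy.spatial.transform import Rotation as R
def save(n,f):
    p,d=snapshot(n); cv2.imwrite('pics/'+f,p[:,:,::-1]); return p,d
def world(c,u,v,d):
    K=np.array(c['intrinsics']); x=(u-K[0,2])/K[0,0]; y=(v-K[1,2])/K[1,1]
    return np.array(c['xyz'])+R.from_quat(c['orientation']).apply([x*d,-y*d,-d])
E
python3 - <<'E'
from h import *
o=get_obs(); print(o)
for n in('scene','top'):
    p,d=save(n,n+'0.png'); c=calibration(n); print(n,c)
    for q in('banded_grip','spare'):
        for m in mark_of(n,q)[:3]:
            u,v=m['location']; dd=d[int(round(v)),int(round(u))]
            print(q,m,dd,world(c,u,v,dd))
E
```

```text
pics
{'t': 0.0, 'joint_positions': array([-1.42760407e+00,  1.24549510e-01,  1.65167675e+00,  2.62838642e-05,
        1.36749684e+00, -8.25933167e-02]), 'dq': array([ 4.52350199e-04,  1.04209035e-03,  6.11279925e-04,  3.08677809e-05,
       -5.06141328e-04,  7.82113912e-04]), 'tau': array([-1.85779973e-03, -4.17602491e+01, -3.59937394e+01,  7.72719621e-02,
        4.91699588e-02, -1.69955611e-04]), 'ee_pos': array([ 0.14540763, -0.63286456,  0.21335669]), 'tool_rot': array([ 9.93634111e-01,  1.12650426e-01, -1.94081012e-05, -1.06512031e-03]), 'contact_force': array([ 0.87311927, -0.41901617,  0.11938123]), 'wrist_torque': array([ 0.08164663, -0.00385369, -0.05357709]), 'finger_gap': 0.09509391110484569}
scene {'intrinsics': array([[452.43482248,   0.        , 260.79766261],
       [  0.        , 452.43482248, 187.55692473],
       [  0.        ,   0.        ,   1.        ]]), 'xyz': array([ 1.14223867, -0.2873082 ,  1.07175215]), 'orientation': array([0.21794728, 0.16093186, 0.58041658, 0.76793002])}
banded_grip {'location': [357.1, 124.6], 'confidence': 0.71} 1.2074211 [0.47086631 0.17727721 0.13070755]
spare {'location': [145.9, 224.9], 'confidence': 0.63} 1.1304847 [ 0.57464995 -0.41772437  0.05688366]
top {'intrinsics': array([[428.29917815,   0.        , 255.16397962],
       [  0.        , 428.29917815, 199.50383668],
       [  0.        ,   0.        ,   1.        ]]), 'xyz': array([ 0.3688053 , -0.10844701,  1.23831751]), 'orientation': array([ 0.05629637, -0.06316707, -0.70038835,  0.708729  ])}
banded_grip {'location': [137.5, 232.8], 'confidence': 0.72} 1.1052982 [0.46691867 0.18448908 0.13114366]
spare {'location': [362.5, 215.0], 'confidence': 0.77} 1.1287359 [ 0.52171875 -0.40160319  0.12189186]
```

View pics/scene0.png

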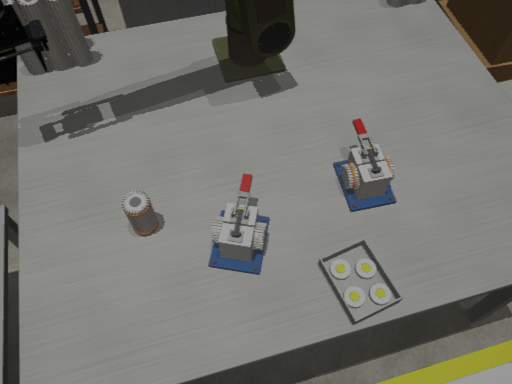

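View pics/top0.png

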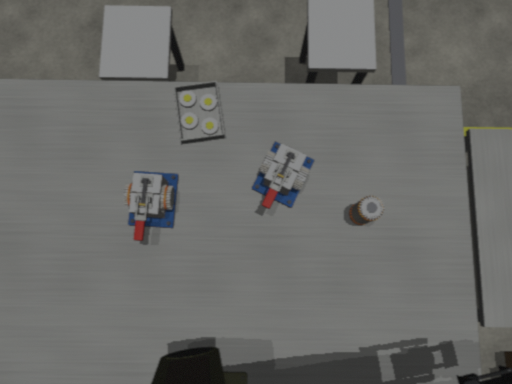

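The banded clamp is the left one: in the top view its bands are at (130,195) and (167,197), and its red grip is at (138,231). Next I'll fit the grip pose from the red points.

```bash
python3 - <<'E'
from h import *
print('gpo',grip_point_offset)
for n in('top','scene'):
    p,d=snapshot(n); c=calibration(n)
    hsv=cv2.cvtColor(p,cv2.COLOR_RGB2HSV).astype(int)
    m=((hsv[...,0]<6)|(hsv[...,0]>174))&(hsv[...,1]>150)&(hsv[...,2]>70)&(d>0)
    k,lab,st,ce=cv2.connectedComponentsWithStats(m.astype(np.uint8))
    for i in range(1,k):
        if st[i,4]<30: continue
        v,u=np.where(lab==i); P=np.array([world(c,a,b,d[b,a]) for a,b in zip(u,v)])
        P=P[(P[:,2]>.115)&(P[:,2]<.15)]
        if len(P)<10: continue
        r=cv2.minAreaRect((P[:,:2]*1000).astype(np.float32))
        w=np.linalg.svd(P[:,:2]-P[:,:2].mean(0))[2][0]; w*=np.sign(w[0])
        print(n,ce[i],len(P),P.mean(0).round(4),r,'yaw',np.degrees(np.arctan2(w[1],w[0])), np.percentile(P[:,2],[5,50,95]))
E
```

```text
gpo 0.0188
top [269.07857143 197.92857143] 140 [ 0.5632 -0.1548  0.1282] ((563.2671508789062, -154.73704528808594), (21.514501571655273, 48.59720993041992), 64.69598388671875) yaw -26.016805786316926 [0.12434147 0.12818175 0.1317688 ]
top [138.99342105 229.875     ] 152 [0.4748 0.1818 0.1284] ((474.49981689453125, 182.91143798828125), (23.33420181274414, 47.6492919921875), 87.105224609375) yaw -1.1313552840730807 [0.12526316 0.12828193 0.13164466]
scene [359.14529915 126.01709402] 117 [0.4758 0.1814 0.1294] ((474.1150207519531, 181.5646209716797), (48.55472183227539, 21.853633880615234), 0.2447906732559204) yaw -3.472075234144121 [0.12644599 0.12951627 0.13192514]
scene [245.63970588 182.48529412] 136 [ 0.5658 -0.1558  0.1298] ((564.5206298828125, -155.32301330566406), (20.17630386352539, 49.5932502746582), 64.47309875488281) yaw -25.485580151279663 [0.12730603 0.12977978 0.13239675]
```

Request:
step_arm:
  motion: "0 0 -1.5 0 0 0; 0 0 -3 0 0 0; 0 0 -3 0 0 0"
  fingers: 70

```text
t: 0.78
ee_pos: [0.1458, -0.6355, 0.3106]
tool_rot: [0.994, 0.113, 0.0, 0.005]
contact_force: [0.0, -0.2, 0.5]
finger_gap: 0.0712
```

```bash
cat >> h.py <<'E'
G=np.array([.4747,.182,.1235]); YAW=np.radians(-2.2)
L=np.array([np.cos(YAW),np.sin(YAW),0]); H=G+.085*L
def pose(p,tilt):  # p: grasp point; tilt deg forward
    t=np.radians(tilt); z=np.sin(t)*L-np.cos(t)*np.array([0,0,1]); 
    y=np.cross([0,0,-1],L); x=np.cross(y,z)
    return p+grip_point_offset*z, R.from_matrix(np.c_[x,y,z])
def arc(a,tilt): # lever angle deg
    a=np.radians(a); return pose(H+.085*(-np.cos(a)*L+np.sin(a)*np.array([0,0,1])),tilt)
def row(T):
    o=get_obs(); q=R.from_quat(o['tool_rot'])
    return np.round(np.r_[q.inv().apply(T[0]-o['ee_pos'])/.03, np.degrees((q.inv()*T[1]).as_rotvec())/10],2)
E
python3 - <<'E'
from h import *
print(row(pose(G+[-.06,0,.17],0)))
print(row(pose(G+[-.06,0,.17],30)))
E
```

```text
[ 14.84 -24.56   0.96   0.05  -0.     1.51]
[ 15.14 -24.48   0.87  -0.34   2.98   1.49]
```

Request:
step_arm:
  motion: "1.5 -2.45 0 0 0 0; 3 -4.9 0 0 0 0; 4.5 -7.35 0 0 0 0; 6 -9.8 0 0 0 0.4; 7.5 -12.25 0 0 0 0.8; 9 -14.7 0 0 0 1.2; 10.4 -17.2 0 0 0 1.5; 11.9 -19.6 0 0 0 1.5; 13.4 -22 0 0 0 1.5; 14.8 -24.5 0 0 0 1.5"

```text
t: 2.02
ee_pos: [0.3428, -0.0386, 0.3043]
tool_rot: [1.0, -0.018, 0.001, 0.005]
contact_force: [1.9, 0.4, -0.2]
finger_gap: 0.0664
```

```bash
python3 - <<'E'
from h import *
print(get_obs()['joint_positions'].round(2))
for t in (0,15,30): print(row(pose(G+[-.06,0,.17],t)))
E
```

```text
[-0.26 -0.65  2.13 -0.01  1.66  1.35]
[ 2.13 -7.45  0.92  0.05 -0.01  0.01]
[ 2.29 -7.44  0.9   0.05  1.49  0.02]
[ 2.44 -7.44  0.84  0.05  2.99  0.02]
```

Request:
step_arm:
  motion: "0.6 -2 0 0 0.5 0; 1.2 -4 0 0 1 0; 1.8 -6 0.3 0 1.8 0; 2.4 -7.4 0.5 0 2.6 0; 2.4 -7.4 0.8 0 3 0; 2.4 -7.4 0.8 0 3 0; 2.4 -7.4 0.8 0 3 0"

```text
t: 2.9
ee_pos: [0.4231, 0.18, 0.2786]
tool_rot: [0.966, -0.017, 0.259, 0.009]
contact_force: [0.3, 0.1, 0.5]
finger_gap: 0.0663
```

```bash
python3 - <<'E'
from h import *
print(get_obs()['joint_positions'].round(2))
save('wrist','w1.png')
t=30;a=np.radians(t); z=np.sin(a)*L-np.cos(a)*np.array([0,0,1])
print(row(pose(G-.06*z,t)),row(pose(G,t)))
E
```

```text
[ 0.44 -0.68  2.25 -0.27  1.11  2.1 ]
[-1.12 -0.17  3.97  0.04 -0.01  0.03] [-1.13 -0.19  5.97  0.04 -0.01  0.03]
```

View pics/w1.png

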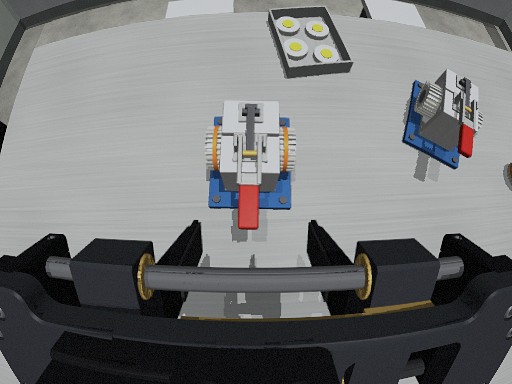

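The wrist view shows the banded cartridge (orange at columns 213 and 287). The lever grip is at (249,207), between the fingers (about 190 and 318) and aligned with them. I'll approach now.

Request:
step_arm:
  motion: "-0.6 -0.1 1.5 0 0 0; -1.1 -0.2 3 0 0 0; -1.1 -0.2 4.2 0 0 0; -1.1 -0.2 5 0 0 0; -1.1 -0.2 5.6 0 0 0; -1.1 -0.2 5.9 0 0 0; -1.1 -0.2 5.9 0 0 0"

```text
t: 3.82
ee_pos: [0.4843, 0.1814, 0.1094]
tool_rot: [0.966, -0.018, 0.259, 0.01]
contact_force: [-1.1, 0.3, 0.6]
finger_gap: 0.0665
```

```bash
python3 - <<'E'
from h import *
save('wrist','w2.png')
print(row(pose(G,30)))
E
```

```text
[-0.06  0.    0.08  0.04 -0.01  0.02]
```

View pics/w2.png

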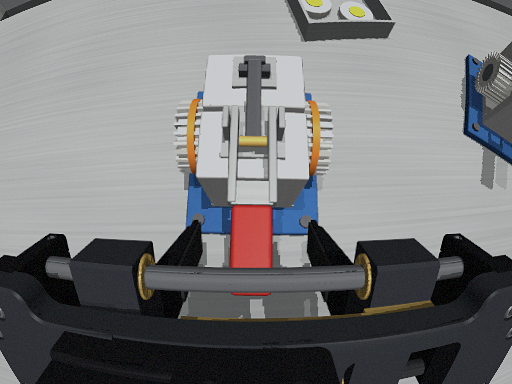

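The red grip (251,240) is centred between the fingertips (205 and 305). Closing gently.

Request:
step_arm:
  motion: "0 0 0 0 0 0; 0 0 0 0 0 0; 0 0 0 0 0 0; 0 0 0 0 0 0; 0 0 0 0 0 0; 0 0 0 0 0 0"
  fingers: 0
  newtons: 12

```text
t: 4.62
ee_pos: [0.4844, 0.1832, 0.1102]
tool_rot: [0.965, -0.018, 0.26, 0.007]
contact_force: [-0.2, 6.5, -1.4]
finger_gap: 0.0237
```

```bash
python3 - <<'E'
from h import *
o=get_obs(); q=R.from_quat(o['tool_rot'])
# relative arc: offset so that arc(0,30) = current
b=row(arc(0,30))
for a in range(10,121,10): print(a,(row(arc(a,30-a*.4))-b*np.r_[1,1,1,0,0,0]).round(2))
E
```

```text
10 [ 0.24  0.   -0.4   0.03 -0.42  0.01]
20 [ 0.55  0.   -0.76  0.03 -0.82  0.01]
30 [ 0.91  0.01 -1.05  0.03 -1.22  0.01]
40 [ 1.32  0.01 -1.26  0.03 -1.62  0.01]
50 [ 1.75  0.01 -1.4   0.03 -2.02  0.01]
60 [ 2.21  0.01 -1.46  0.03 -2.42  0.01]
70 [ 2.66  0.01 -1.44  0.03 -2.82  0.01]
80 [ 3.1   0.01 -1.33  0.03 -3.22  0.  ]
90 [ 3.51  0.01 -1.14  0.03 -3.62  0.  ]
100 [ 3.88  0.01 -0.89  0.03 -4.02  0.  ]
110 [ 4.19  0.01 -0.56  0.03 -4.42  0.  ]
120 [ 4.44  0.01 -0.19  0.03 -4.82  0.  ]
```

Request:
step_arm:
  motion: "0.12 -0.05 -0.2 0 -0.2 0; 0.24 -0.05 -0.4 0 -0.4 0; 0.4 -0.05 -0.58 0 -0.6 0; 0.55 -0.05 -0.76 0 -0.8 0; 0.73 -0.05 -0.91 0 -1 0; 0.91 -0.05 -1.05 0 -1.2 0; 0.91 -0.05 -1.05 0 -1.2 0"

```text
t: 5.5
ee_pos: [0.4918, 0.1829, 0.1503]
tool_rot: [0.987, -0.019, 0.156, 0.007]
contact_force: [-1.6, -5.4, -0.0]
finger_gap: 0.0239
```

```bash
python3 - <<'E'
from h import *
o=get_obs();print(o['joint_positions'].round(2),o['wrist_torque'].round(2))
save('wrist','w3.png');save('scene','s3.png')
b=row(arc(30,18))
print(b)
for a in range(30,131,10): print(a,row(arc(a,30-a*.4)))
E
```

```text
[ 0.32 -0.29  2.17 -0.14  0.97  1.99] [-0.89  0.33 -0.4 ]
[-0.02  0.05  0.07  0.05 -0.01  0.01]
30 [-0.02  0.05  0.07  0.05 -0.01  0.01]
40 [ 0.33  0.05 -0.23  0.05 -0.41  0.01]
50 [ 0.73  0.06 -0.46  0.05 -0.81  0.01]
60 [ 1.16  0.06 -0.61  0.05 -1.21  0.  ]
70 [ 1.61  0.06 -0.68  0.05 -1.61  0.  ]
80 [ 2.06  0.06 -0.67  0.05 -2.01 -0.  ]
90 [ 2.5   0.06 -0.57  0.05 -2.41 -0.  ]
100 [ 2.92  0.06 -0.4   0.05 -2.81 -0.  ]
110 [ 3.29  0.06 -0.15  0.05 -3.21 -0.01]
120 [ 3.62  0.06  0.16  0.05 -3.61 -0.01]
130 [ 3.88  0.05  0.53  0.05 -4.01 -0.01]
```

View pics/w3.png

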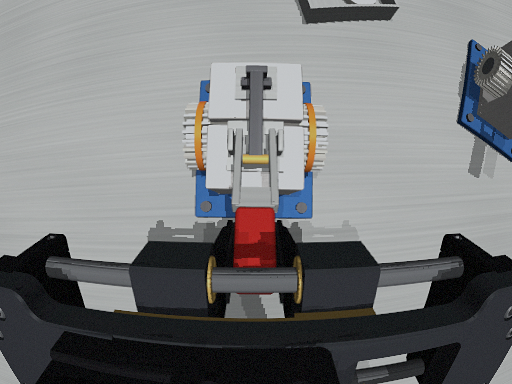

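The grip (255,237) is held between the pads and the lever is rising, with low forces. I'll continue the arc.

Request:
step_arm:
  motion: "0.17 0.02 -0.18 0 -0.2 0; 0.34 0.02 -0.3 0 -0.4 0; 0.54 0.02 -0.42 0 -0.6 0; 0.74 0.02 -0.53 0 -0.8 0; 0.95 0.02 -0.61 0 -1 0; 1.17 0.02 -0.68 0 -1.2 0; 1.4 0.02 -0.73 0 -1.4 0; 1.62 0.02 -0.75 0 -1.6 0; 1.62 0.02 -0.75 0 -1.6 0"

```text
t: 6.72
ee_pos: [0.5315, 0.1807, 0.1862]
tool_rot: [1.0, -0.02, 0.018, 0.005]
contact_force: [-0.2, -2.6, -2.3]
finger_gap: 0.0238
```

```bash
python3 - <<'E'
from h import *
o=get_obs();print(o['joint_positions'].round(2),o['wrist_torque'].round(2))
save('wrist','w4.png');p,d=save('scene','s4.png')
cv2.imwrite('pics/s4z.png',cv2.resize(p[90:230,290:430,::-1],None,fx=4,fy=4))
for a in range(70,131,10): print(a,row(arc(a,30-a*.4)))
E
```

```text
[ 0.24 -0.07  1.9  -0.02  1.28  1.86] [-0.02  0.17 -0.02]
70 [-0.    0.03  0.05  0.05 -0.01 -0.01]
80 [ 0.44  0.03 -0.06  0.05 -0.41 -0.01]
90 [ 0.89  0.03 -0.09  0.05 -0.81 -0.01]
100 [ 1.33  0.03 -0.04  0.05 -1.21 -0.01]
110 [ 1.76  0.03  0.1   0.05 -1.61 -0.01]
120 [ 2.16  0.02  0.31  0.05 -2.01 -0.02]
130 [ 2.51  0.02  0.59  0.05 -2.41 -0.02]
```

View pics/s4z.png

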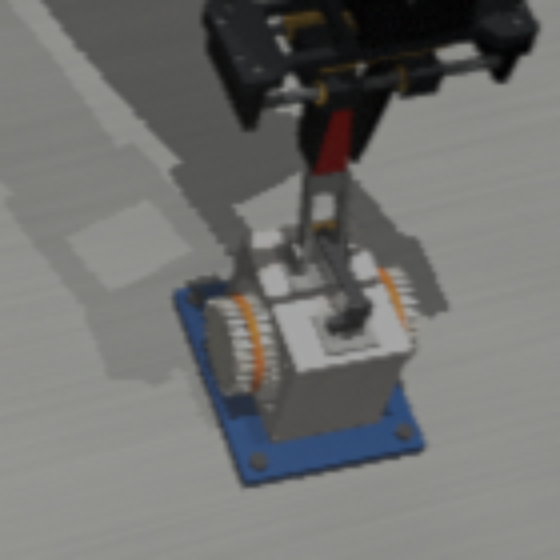

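View pics/w4.png

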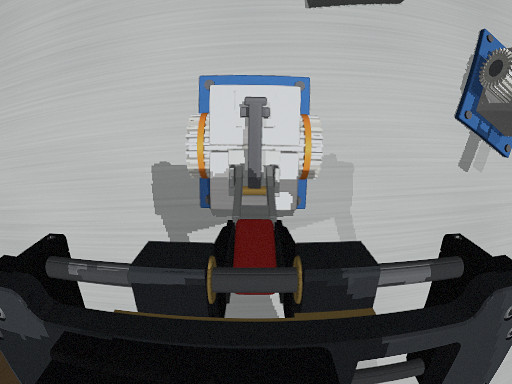

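In the zoomed scene view the lever stands at about 70° with the fingers on the red grip, zoomed pixel (335,140). Next I'll take it past centre.

Request:
step_arm:
  motion: "0.22 0 -0.06 0 -0.2 0; 0.44 0 -0.11 0 -0.4 0; 0.67 0 -0.13 0 -0.6 0; 0.89 0 -0.13 0 -0.8 0; 1.11 0 -0.1 0 -1 0; 1.33 0 -0.06 0 -1.2 0; 1.55 0 0 0 -1.4 0; 1.76 0 0.07 0 -1.6 0; 1.96 0 0.17 0 -1.8 0; 2.14 0 0.28 0 -2 0"

```text
t: 8.07
ee_pos: [0.5979, 0.177, 0.1818]
tool_rot: [0.988, -0.021, -0.155, 0.002]
contact_force: [-0.3, -4.9, 4.7]
finger_gap: 0.0239
```

```bash
python3 - <<'E'
from h import *
o=get_obs();print(o['joint_positions'].round(2),o['wrist_torque'].round(2))
save('wrist','w5.png');p,d=save('scene','s5.png')
cv2.imwrite('pics/s5z.png',cv2.resize(p[90:230,290:430,::-1],None,fx=4,fy=4))
for a in range(110,131,10): print(a,row(arc(a,30-a*.4)))
E
```

```text
[0.18 0.28 1.55 0.06 1.62 1.78] [-0.51  0.42  0.31]
110 [-0.51 -0.01  0.03  0.05  0.37 -0.03]
120 [-0.06 -0.01  0.09  0.05 -0.03 -0.03]
130 [ 0.37 -0.01  0.23  0.05 -0.43 -0.03]
```

View pics/s5z.png

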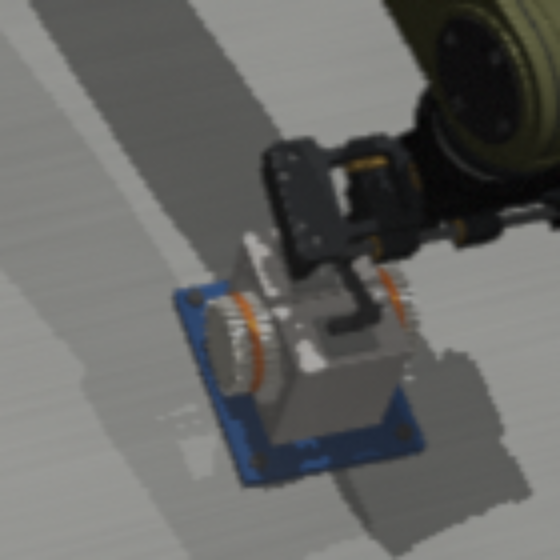

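View pics/w5.png

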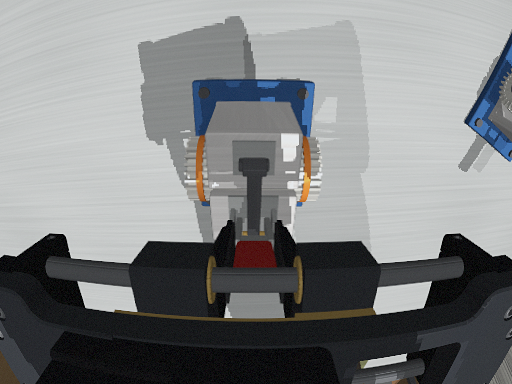

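Request:
step_arm:
  motion: "0.1 0 0.08 0 -0.2 0; 0.2 0 0.15 0 -0.2 0; 0.3 0 0.2 0 -0.2 0; 0.3 0 0.2 0 -0.2 0"

```text
t: 8.68
ee_pos: [0.6087, 0.1764, 0.1748]
tool_rot: [0.985, -0.021, -0.168, 0.001]
contact_force: [3.1, -3.5, 5.0]
finger_gap: 0.024
```

Request:
step_arm:
  motion: "0 0 0 0 0 0; 0 0 0 0 0 0; 0 0 0 0 0 0; 0 0 0 0 0 0; 0 0 0 0 0 0; 0 0 0 0 0 0"
  fingers: 75

```text
t: 9.43
ee_pos: [0.6086, 0.1764, 0.1747]
tool_rot: [0.985, -0.021, -0.168, 0.001]
contact_force: [-0.1, 0.4, -0.3]
finger_gap: 0.0706
```

```bash
python3 - <<'E'
from h import *
save('wrist','w6.png')
E
```

```text
(no output)
```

View pics/w6.png

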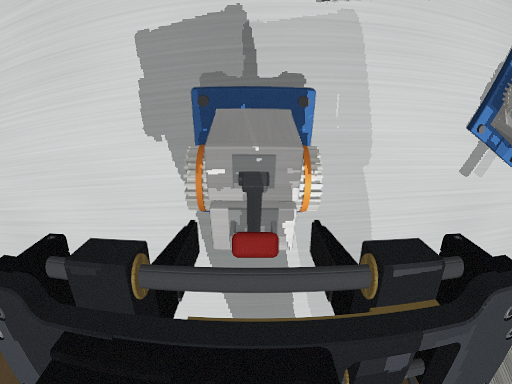

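The fingers have released and the lever's end (255,244) is clear between them. I'll back out along the tool axis.

Request:
step_arm:
  motion: "0 0 -0.8 0 0 0; 0 0 -1.8 0 0 0; 0 0 -3 0 0 0; 0 0 -4.2 0 0 0; 0 0 -5 0 0 0; -1.5 0 -5.5 0 0.5 0; -3 0 -6 0 1 0; -5 0 -6 0 1.5 0; -6 0 -6 0 2 0; -6 0 -6 0 2 0"

```text
t: 10.72
ee_pos: [0.4967, 0.1836, 0.4077]
tool_rot: [1.0, -0.02, 0.008, 0.004]
contact_force: [-0.5, -0.1, -0.3]
finger_gap: 0.0714
```

```bash
python3 - <<'E'
from h import *
p,d=save('scene','s7.png'); c=calibration('scene')
cv2.imwrite('pics/s7z.png',cv2.resize(p[80:280,100:430,::-1],None,fx=2.4,fy=2.4))
hsv=cv2.cvtColor(p,cv2.COLOR_RGB2HSV).astype(int)
m=((hsv[...,0]<6)|(hsv[...,0]>174))&(hsv[...,1]>150)&(hsv[...,2]>60)&(d>0)
k,lab,st,ce=cv2.connectedComponentsWithStats(m.astype(np.uint8))
for i in range(1,k):
    if st[i,4]<30: continue
    v,u=np.where(lab==i); P=np.array([world(c,a,b,d[b,a]) for a,b in zip(u,v)]);q=np.median(P,0)-H
    print(ce[i],st[i,4],np.median(P,0),np.degrees(np.arctan2(q[2],-q@L)))
print(get_obs()['contact_force'])
p,d=save('wrist','w7.png')
E
```

```text
[384.52054795 154.15068493] 73 [0.62452083 0.17126572 0.20226985] 129.58201999236624
[245.67153285 182.48175182] 137 [ 0.56606308 -0.155626    0.12975721] 161.99891774705927
[ 0.00823708  0.41870962 -0.59059611]
```

View pics/s7z.png

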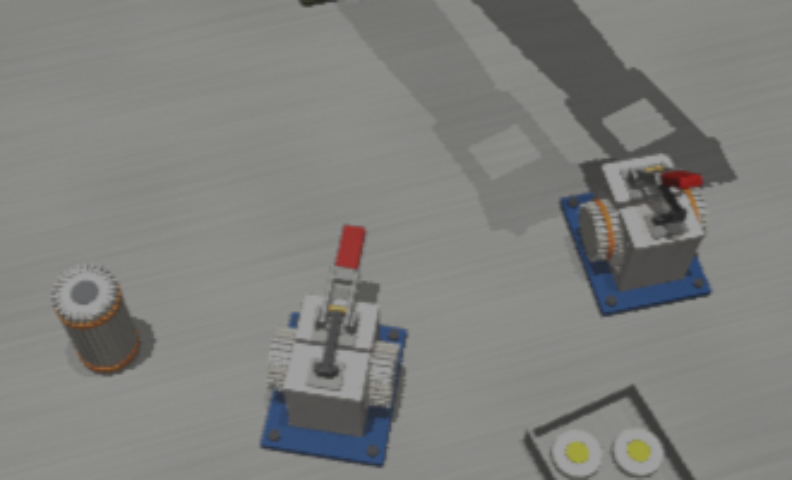

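View pics/w7.png

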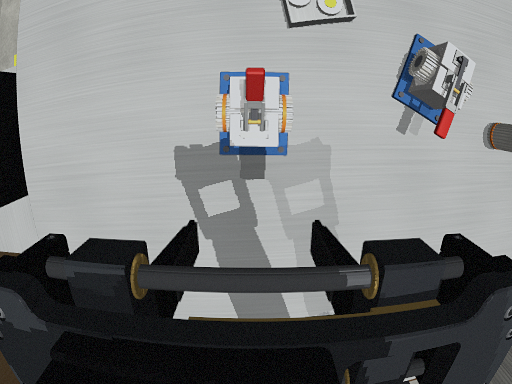

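The lever is laid over at about 130° (2.26 rad), on the hook side at wrist pixel (256,84). In the zoomed scene view the plain clamp is still latched (350,247) and the spare is standing (95,320). The robot is clear, so I'm handing in.

```bash
python3 -c "
from cell import *
close_job()"
```

```text
the job is handed in; nothing more can be done
```

The red lever on the banded clamp is laid over to the hook side and released, and the job was handed in at about 11 s of the 40 s allowed. I gripped the lever lightly (12 N), swung it up past centre, let go and backed the arm clear.

The last pictures put the lever at about 130° (2.26 rad), against the 1.7 rad needed. The plain clamp's lever is unmoved, the spare is standing, and the force reading was near zero with the robot clear.

I didn't measure the hook's clearance from its keeper separately. I am relying on the lever angle for that. None of the checks failed or disagreed.

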